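# Stop the sole press, clear the sole into its bay, reset the stop

## Robot

A 7-joint arm with a two-finger parallel gripper is mounted at the origin on the work surface. World frame = base frame: x ahead of the robot, y to its left, z up, the work surface at z = 0. Lengths are in m, angles in degrees, forces in N, time in s.
With the tool pointing down it reaches from about 0.425 to 0.875 m from the base axis. Payload 4.7 kg.
Tool frame: the origin (TCP) lies at the centre of the arm's flange, where the gripper is bolted on; the fingertips stand 182 mm ahead of it and the grasp point (between the pads) lies 164 mm ahead of it; z points along the fingers, y is the line along which they close (so a half turn about z gives the same grasp; the last joint's range is limited). The gripper opens to 87 mm and grips with 3 to 60 N. Pads are 19 mm wide; open, the fingers measure 117 mm over their backs; the gripper's body (75 mm by 190 mm) begins 51 mm behind the grasp point.
Start: joints at [-64.223, 18.392, -4.016, 83.108, 1.295, 78.541, -3.26], TCP at [0.274, 0.589, 0.405] pointing down, gripper open.
Joint ranges: [-163.93, 163.93], [-17.29, 119.83], [-79.2, 71.16], [3.27, 140.29], [-89.18, 269.18], [5.43, 117.66], [-154.24, 154.24]. Speed limits (degrees/s): [147.25, 147.25, 180, 180, 180, 180, 180].

## Interface

Orientations are given as [roll, pitch, yaw] about the fixed x, y, z axes, in that order (R = Rz(yaw) Ry(pitch) Rx(roll)).
In Python, from cell import env gives the robot as it stands. The module is installed in compiled form; this text tells all that it offers.
- The arm moves only by the tool step_arm, never from a script. Its argument "steps" is one flat list of numbers, 5 for each row, row after row: the opening, from 0 (shut) to 1 (fully open), then the shift along the tool's x, y, z in mm, then the turn about the tool's z in degrees. In form: [grip, dx, dy, dz, roll, grip, dx, dy, dz, roll, ...]. A call has 1 to 12 rows; each row shifts and turns the commanded pose from where the row before left it, along the tool's axes as they then stand; what a row does not reach is not made up. A row lasts 1/8 s, in which the tool goes at most 62.5 mm and 10.7 degrees, less where a joint would pass 70% of its speed; a pose out of reach is approached as far as the arm can. A call with a gripper value outside its range is refused whole. The fingers move at their own pace and stop on an object; "grip_force" is the grip in N (left out, the last holds). Time passes only in rows, so rows that do not move let the fingers close. It gives the time, the measured TCP pose, the force, the opening and the grip force at its end, in the units of the state.
- env.get_obs(): the state, without advancing time (a new reading comes with each control period).
- env.read_camera(name): name is "side" or "top" or "wrist"; returns a dict with "image" (384x512x3 uint8, red, green, blue), "camera_matrix" (3x3 intrinsics, pixels), "R" (3x3) and "t" (3): a world point X has camera coordinates R X + t. Camera axes: x right, y down, z forward; pixel columns grow to the right and rows downward; lengths in m; the calibration is good to about 2 mm. A picture is of the moment at which its call begins. There is no depth.
- env.sign_off(): hands the job in; it is judged then, once.
The state is a dict: "time_s": time; "qpos": joint angles; "joint_velocities": joint speeds; "effort": joint torques, N m; "tool_pos": TCP position; "tool_rot": TCP orientation; "force": force on the tool from outside, world axes, zero at the start; "wrist_torque": the same for the moment, N m; "grip_width": finger opening in m; "grasp_force": force on a finger pad.
Only numpy, scipy, OpenCV 4.12 (cv2) and the standard library are available. Lean on these libraries where they do the work, as an engineer would, in place of code of your own. Each camera call takes 0.05 s, during which the arm holds its last target. There are 200 camera calls.

## Task

Push the red mushroom stop button down until it stays latched by itself. Only then take the sole out of the press and slide it toe first into the empty blue bay until the toe meets the back, and let it lie flat there with its heel sticking out. Last, turn the button's head clockwise so that it springs fully up again; keep it latched down until the sole is in the bay, and leave everything else where it is.

Things in the scene. Friction and masses are not known exactly. Their poses are not given: they have to be found in the camera images.
- stop_station: grey box 100 x 100 mm, 62 mm high, fixed to the table, with a yellow collar (72 mm across, its top 66 mm above the table) and the red mushroom button on top, centred. Origin: centre of the box's underside; z up.
- stop_top (a point): centre of the top of the red mushroom head, moves with it. Head 56 mm across, slightly domed, three white bars on top; its upright cylindrical rim reaches from 8 to 22 mm below this point. Button up: 104 mm above the table, 16 mm free between rim and yellow collar. Latched: about 95 mm above the table, 6 mm free.
- stop_travel (a joint): how far the mushroom is pressed down, m: 0 = fully up, 0.012 = hard stop. Sprung upward (3 N at the top, 9 N at the bottom, about 10 N on the way to pass the catch). Pushed beyond 0.010 and let go, a catch holds it at about 0.0098; it cannot be pulled up out of the catch.
- stop_turn (a joint): turn of the mushroom's head, rad, clockwise seen from above, 0 to 1.05; a weak spring (about 0.05 N m) brings it back to 0. When latched, turning beyond about 0.6 frees the catch and a spring (some 8 N) lifts the head once nothing holds it; a firm grip can hold it down, so let go while it is turned, and it rises.
- press: green bench press, fixed, 230 x 160 mm, 210 mm high. Origin on the table; its -x is its open front. Grey bed 20 mm high from 65 mm before the origin to 160 mm behind. A steel foot (110 mm wide, front face 40 mm before the origin) rests on the sole with about 4 N and drops 6 mm when it is gone. Green head overhangs from the origin backwards, 140 to 210 mm above the table.
- sole: stiff black sandal sole, tan top, 180 mm long, 14 mm thick, 0.16 kg. Origin: centre of underside; x to the toe, z up. Ball 62 mm wide, sides parallel from 31 to 80 mm from the toe tip; waist 46; heel 50 mm wide, parallel from 25 to 60 mm from the heel end. One black slot at the toe, two at the waist. Starts flat on the press bed, heel under the foot, toe out of the front by 85 to 100 mm.
- sole_toe (a point): toe tip of the sole, on its underside, 90 mm along the sole's x.
- bay_blue: blue wooden bay fixed on the table, empty: a box lying with an open front, 105 mm deep, 100 mm wide, 62 mm high, walls, floor and roof 6 mm (inside 88 mm wide, 50 mm high, 99 mm deep). Origin: centre of its underside. Its own -x is the open front, 52.5 mm before the origin; the inner face of the back wall is 46.5 mm behind the origin.
- bay_green: green bay, same size and axes as the blue one, holding another sole: leave it. The two bays may have changed places.
- parked_sole: a finished sole of the same size with a grey top, toe in the green bay, heel half sticking out of it: leave it.
- glue_tin: yellow and green tin, 80 mm across, 85 mm high; bystander. Origin: centre of its underside.
- tub: white plastic bowl, 84 mm across, 55 mm high; bystander. Origin: centre of its underside.
- screwdriver: yellow-handled screwdriver, 160 mm long, lying; bystander. Origin: under its middle.
- hammer: hammer with wooden handle, 260 mm long, lying; bystander. Origin: under its middle.
- spare_sole: another sole with a dark top, lying on the table beyond the stop button; bystander. Origin: centre of its underside.
- jar: clear jar with red cap, 64 mm across, 90 mm high; bystander. Origin: centre of its underside.

How it is judged:
By the outcome, as a careful person would: the job done as asked, in the order asked, and still so for the second after the job is handed in, with the robot touching nothing.
It also fails if it takes over 67 s, if anything falls off the work surface, if the arm or the gripper's body presses on something with over 40 N, if the wrist force passes 120 N, or if a joint passes its speed limit or range.

## Working session

There is one attempt and no reset: what is moved stays moved. The work goes in short steps, Python scripts to look and compute and a tool call to move; the robot and the scene stay as the last step left them, time stands still between calls to the robot, and variables do not carry over. Pictures are saved under pics/ and viewed, at most 10 in all, crops included, and the job is handed in when it is done.

Besides the shell and the picture viewer there is one more tool, called after "Emit:" as name(argument=value, ...) on one line, values as JSON. step_arm: Moves the arm, as the interface text tells. Its arguments: {"type":"object","properties":{"steps":{"type":"array","items":{"type":"number"}},"grip_force":{"type":"number"}},"required":["steps"]}

```bash
mkdir -p pics; cat > h.py <<'E'
import numpy as np, cv2, json
from cell import env
def snap(n,f):
    c=env.read_camera(n); cv2.imwrite(f'pics/{f}.png',c['image'][:,:,::-1])
    np.savez(f'pics/{f}.npz',K=c['camera_matrix'],R=c['R'],t=c['t']); return c
def pt(f,u,v,z):
    d=np.load(f'pics/{f}.npz'); r=d['R'].T@np.linalg.solve(d['K'],[u,v,1]); o=-d['R'].T@d['t']
    return o+r*(z-o[2])/r[2]
def px(f,X):
    d=np.load(f'pics/{f}.npz'); p=d['K']@(d['R']@np.array(X)+d['t']); return p[:2]/p[2]
E
python3 - <<'E'
from h import *
for n in ('top','side'):
    c=snap(n,n+'0'); print(n,-c['R'].T@c['t'])
    cv2.imwrite(f'pics/{n}0b.png',cv2.resize(c['image'][:,:,::-1],(800,600),interpolation=cv2.INTER_CUBIC))
print(env.get_obs())
E
```

```text
top [ 0.41005831 -0.04109549  1.47786431]
side [ 0.0961276  -1.0269675   0.75485232]
{'time_s': 0.1, 'qpos': array([-64.22329828,  18.43429881,  -4.01504287,  83.16770997,
         1.29324464,  78.54106168,  -3.25867007]), 'joint_velocities': array([ 0.03327462, -0.21143417,  0.03920252, -0.24191035,  0.08832383,
        0.0846509 , -0.02305655]), 'effort': array([-4.80243816e-04, -4.92572987e+01, -4.06001648e-01, -3.13399816e+01,
       -6.40755636e-02,  3.95277177e-02,  1.09315031e-04]), 'tool_pos': array([0.27433221, 0.5890694 , 0.40377814]), 'tool_rot': array([-1.79902061e+02,  3.90504805e-03,  1.55033408e+02]), 'force': array([-0.02581361, -0.14215671, -0.01945999]), 'wrist_torque': array([ 0.00249968, -0.00078388, -0.01243969]), 'grasp_force': 0.0, 'grip_width': 0.08705615656738386}
```

View pics/top0b.png

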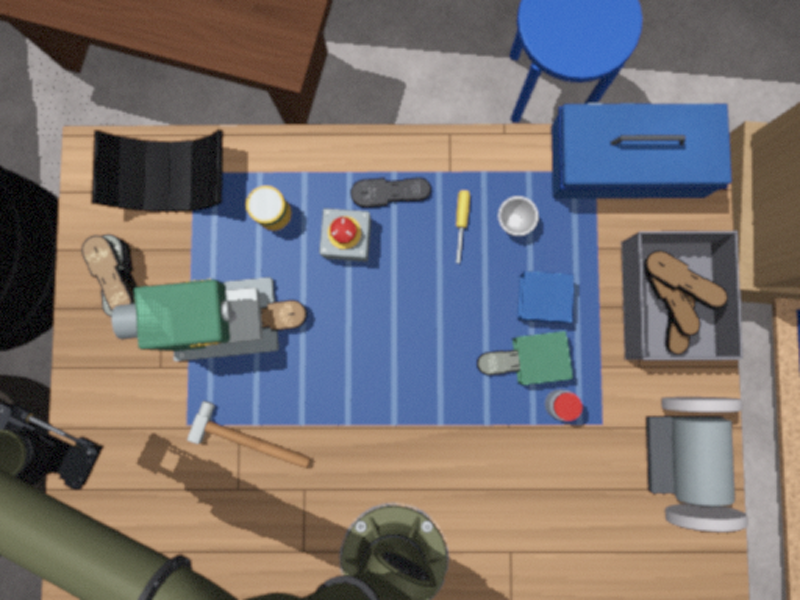

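View pics/side0b.png

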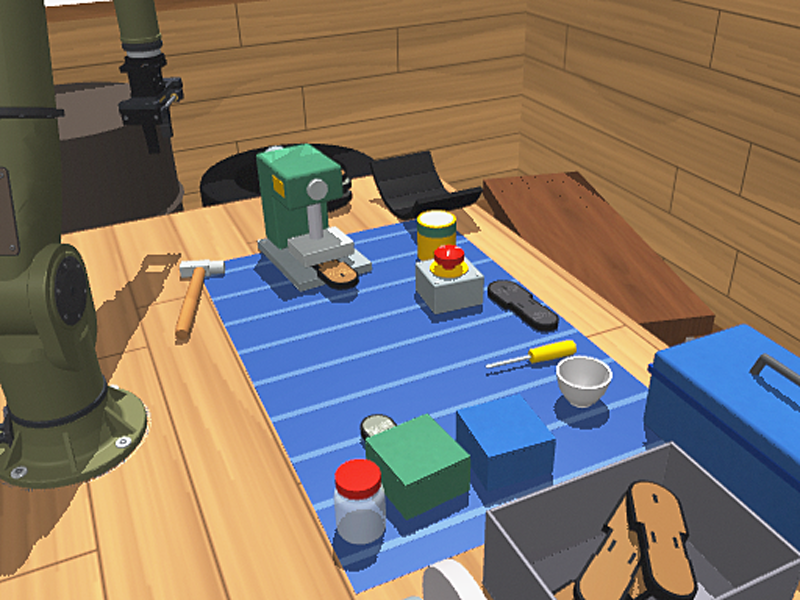

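The top view (800 px wide) shows the button head at about (344,232) and the press at left with its front to the right. The sole's toe is at (306,314), the blue bay roof at about (547,297) and the green bay below it. Both bay fronts face left (+y). The side view agrees: the blue bay is free and nothing stands in its mouth.

```bash
python3 - <<'E'
from h import *
s=512/800
def P(f,u,v,z): return pt(f,u*s,v*s,z).round(4)
print('head top',P('top0',344,231,.104),'side',P('side0',449,252,.104))
print('box corners',[P('top0',*q,.062) for q in((321,211),(369,211),(369,259),(321,257))])
print('toe',P('top0',306,314,.034), 'sole sides',P('top0',285,301,.034),P('top0',285,329,.034))
print('bed front corners',P('top0',271,279,.02),P('top0',277,353,.02))
print('blue roof',[P('top0',*q,.062) for q in((521,272),(575,272),(575,322),(519,319))])
print('green roof',[P('top0',*q,.062) for q in((516,337),(571,333),(573,382),(517,386))])
im=cv2.imread('pics/top0.png')
a=cv2.resize(im[165:240,85:205],(800,500),interpolation=cv2.INTER_CUBIC)   # x6.667
b=cv2.resize(im[165:255,300:390],(600,600),interpolation=cv2.INTER_CUBIC)  # x6.667
cv2.imwrite('pics/ca.png',a);cv2.imwrite('pics/cb.png',b)
E
```

```text
head top [0.6816 0.0982 0.104 ] side [0.6825 0.0849 0.104 ]
box corners [array([0.7332, 0.1517, 0.062 ]), array([0.7328, 0.0494, 0.062 ]), array([0.6297, 0.0491, 0.062 ]), array([0.6342, 0.1508, 0.062 ])]
toe [0.5154 0.1856 0.034 ] sole sides [0.5435 0.2311 0.034 ] [0.4833 0.2302 0.034 ]
bed front corners [0.5929 0.2649 0.02  ] [0.4323 0.2494 0.02  ]
blue roof [array([ 0.6011, -0.2716,  0.062 ]), array([ 0.6007, -0.3852,  0.062 ]), array([ 0.4952, -0.3827,  0.062 ]), array([ 0.5018, -0.2657,  0.062 ])]
green roof [array([ 0.4641, -0.2589,  0.062 ]), array([ 0.4722, -0.3738,  0.062 ]), array([ 0.3704, -0.3757,  0.062 ]), array([ 0.3624, -0.2593,  0.062 ])]
```

View pics/ca.png

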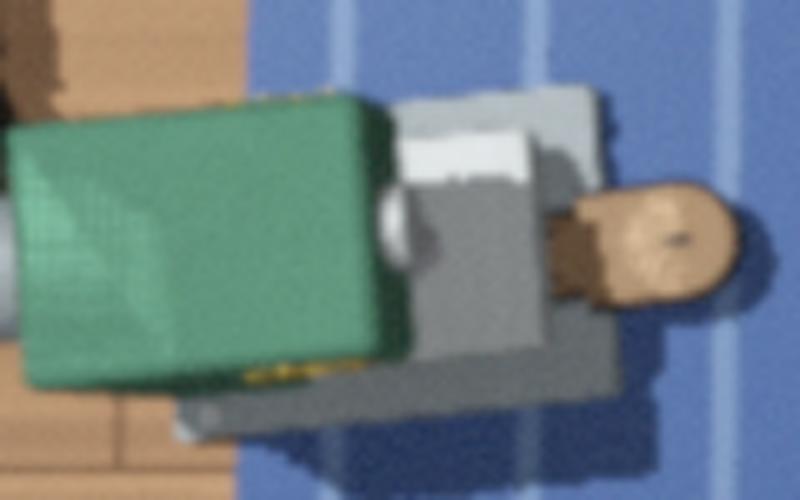

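View pics/cb.png

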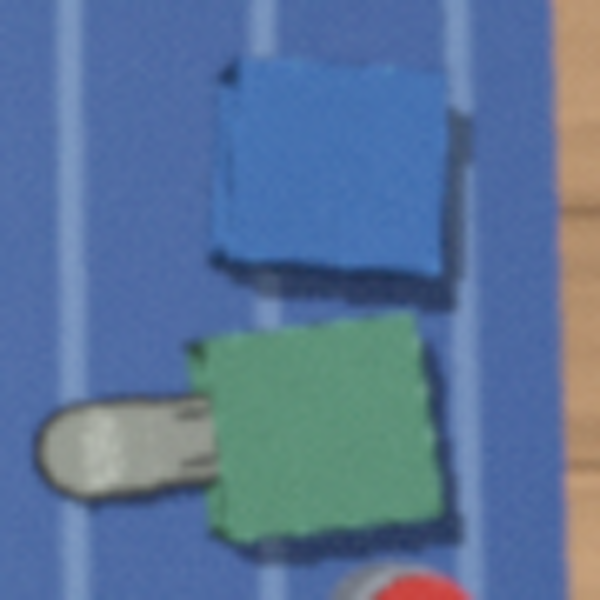

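The crops show the toe tip at (740,236) with the sole's sides at y = 185 to 305 near x = 645 (crop a). The blue roof corners are about (238,62), (447,71), (440,276) and (222,260) (crop b).

```bash
python3 - <<'E'
from h import *
k=.15
A=lambda u,v,z: pt('top0',85-.5+u*k+.0,165-.5+v*k,z)[:2].round(4)
B=lambda u,v,z: pt('top0',300-.5+u*k,165-.5+v*k,z)[:2].round(4)
d=lambda a,b: np.degrees(np.arctan2(*(b-a)[::-1])).round(1)
tip=A(740,236,.034); c=A(645,244,.034); print('toe',tip,'mid ball',c,'dir',d(c,tip),'width',np.linalg.norm(A(645,184,.034)-A(648,305,.034)))
f1,f2=A(598,88,.02),A(622,397,.02); print('bed front',f1,f2,np.linalg.norm(f1-f2),'press front dir',d(f1,f2)-0)
q=[B(*p,.062) for p in((238,62),(447,71),(440,276),(222,260))]; print('blue',*q,'centre',np.mean(q,0),'len',[np.linalg.norm(q[i]-q[i-3]).round(4) for i in range(4)],'dirs',d(q[0],q[1]),d(q[3],q[2]),d(q[1],q[2])+90)
for z in (.104,): print('head',pt('top0',344*.64-.5,231*.64-.5,z))
o=env.get_obs(); p=o['tool_pos']; print(p,o['tool_rot'])
E
```

```text
toe [0.5189 0.1868] mid ball [0.515  0.2345] dir -85.3 width 0.0610471948577492
bed front [0.5958 0.2623] [0.4386 0.2478] 0.1578673177069909 press front dir -174.7
blue [ 0.602  -0.2774] [ 0.5972 -0.3804] [ 0.4959 -0.3746] [ 0.504  -0.2679] centre [ 0.549775 -0.325075] len [np.float64(0.1031), np.float64(0.1015), np.float64(0.107), np.float64(0.0985)] dirs -92.7 -94.3 266.7
head [0.68320245 0.09979003 0.104     ]
[0.27433221 0.5890694  0.40377814] [-1.79902061e+02  3.90504805e-03  1.55033408e+02]
```

Emit:
step_arm(steps=[0, -30, -14, -40, 0, 0, -50, -23.5, -20, 0, 0, -50, -23.5, 0, 0, 0, -50, -23.5, 0, 0, 0, -50, -23.5, 0, 0, 0, -50, -23.5, 0, 0, 0, -50, -23.5, 0, 0, 0, -50, -23.5, 0, 0, 0, -50, -23.5, 0, 0, 0, -50, -23.5, 0, 0, 0, -50, -23.5, 0, 0, 0, -47, -23, 0, 0], grip_force=30)

```text
time_s: 1.6
tool_pos: [0.6836, 0.0976, 0.4642]
tool_rot: [-180.0, -0.0, 155.0]
force: [0.2, 0.5, 0.6]
grip_width: 0.0009
grasp_force: 0.0
```

Emit:
step_arm(steps=[0, 0, 0, 20, 10, 0, 0, 0, 20, 10, 0, 0, 0, 20, 10, 0, 0, 0, 20, 10, 0, 0, 0, 10, 10, 0, 0, 0, 0, 7, 0, 0, 0, 0, 0])

```text
time_s: 2.48
tool_pos: [0.6825, 0.0993, 0.374]
tool_rot: [-179.9, 0.0, 98.1]
force: [0.0, -0.7, 1.3]
grip_width: 0.0004
grasp_force: 0.0
```

```bash
python3 - <<'E'
from h import *
snap('wrist','w1');o=env.get_obs();print(o['time_s'],o['tool_pos'],o['tool_rot'],o['qpos'],o['force'],o['grip_width'])
print(px('w1',[.682,.098,.104]),px('w1',[.6825,.1,.062]), px('w1',np.append(o['tool_pos'][:2],.104)))
E
```

```text
2.525 [0.68257598 0.09925788 0.37435505] [-1.79961227e+02  1.09502136e-02  9.81765719e+01] [-29.178607    25.28075303  25.89444499  80.0083302  -11.01096408
  77.2426298    5.16511739] [-0.28114552  1.14389853  0.33478705] 0.00041021135809063457
[254.99596394 203.75563887] [255.99709198 187.86768563] [255.92478268 202.37670609]
```

View pics/w1.png

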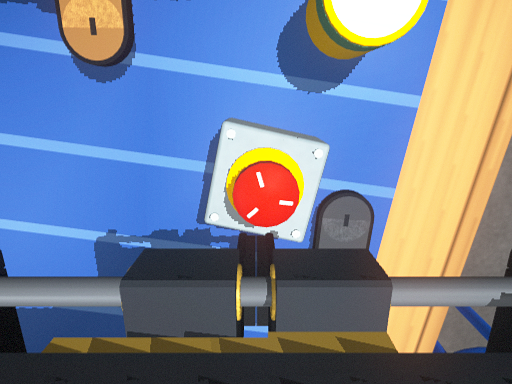

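The wrist picture shows the red head centred at about (266,193), with the box corners at about (229,133), (319,153), (297,235) and (213,217).

```bash
python3 - <<'E'
from h import *
im=cv2.imread('pics/w1.png').astype(int);m=((im[:,:,2]>130)&(im[:,:,1]<60)&(im[:,:,0]<60)).astype(np.uint8)
c=max(cv2.findContours(m,0,2)[0],key=cv2.contourArea);e=cv2.minEnclosingCircle(c);print(e)
for z in(.096,.092):print('head',pt('w1',*e[0],z),'diam', np.linalg.norm(pt('w1',e[0][0]+e[1],e[0][1],z)-pt('w1',e[0][0]-e[1],e[0][1],z)))
print('bars',pt('w1',267,194,.104))
q=[pt('w1',u,v,.062) for u,v in((224,119),(329,149),(302,243),(205,221))];print(q,np.mean(q,0))
q=[pt('w1',u,v,.062) for u,v in((231,134),(318,154),(296,234),(214,217))];print('screws',np.mean(q,0))
u=np.mean([(94,0),(94,64)],0);print('toe from wrist',pt('w1',97,66,.034), px('w1',[.5189,.1868,.034]))
E
```

```text
((265.43804931640625, 193.70693969726562), 33.08026123046875)
head [0.68962138 0.1052498  0.096     ] diam 0.0544215092325572
head [0.68990117 0.10412213 0.092     ] diam 0.0552692756564814
bars [0.69033073 0.10744022 0.104     ]
[array([0.64615329, 0.15756936, 0.062     ]), array([0.74205439, 0.14481605, 0.062     ]), array([0.73479379, 0.05117884, 0.062     ]), array([0.6388455 , 0.06066111, 0.062     ])] [0.69046174 0.10355634 0.062     ]
screws [0.6902976 0.102571  0.062    ]
toe from wrist [0.52347683 0.18617846 0.034     ] [91.93960776 64.51922102]
```

Emit:
step_arm(steps=[0, 3.6, 7.8, 30, 0, 0, 0, 0, 30, 0, 0, 0, 0, 20, 0, 0, 0, 0, 4, 0, 0, 0, 0, 0, 0])

```text
time_s: 3.15
tool_pos: [0.6902, 0.1037, 0.2915]
tool_rot: [179.9, -0.0, 98.0]
force: [-0.0, 0.2, 0.3]
grip_width: 0.0005
grasp_force: 0.0
```

Emit:
step_arm(steps=[0, 0, 0, 4, 0, 0, 0, 0, 4, 0, 0, 0, 0, 4, 0, 0, 0, 0, 0, 0])

```text
time_s: 3.65
tool_pos: [0.6903, 0.1037, 0.2805]
tool_rot: [179.9, -0.0, 98.0]
force: [-0.8, -0.1, 4.6]
grip_width: 0.0006
grasp_force: 2.3
```

Emit:
step_arm(steps=[0, 0, 0, 3, 0, 0, 0, 0, 2, 0, 0, 0, 0, 1, 0, 0, 0, 0, 0, 0])

```text
time_s: 4.15
tool_pos: [0.6906, 0.1037, 0.275]
tool_rot: [179.8, -0.0, 98.0]
force: [-1.8, -0.2, 7.7]
grip_width: 0.0005
grasp_force: 4.0
```

Emit:
step_arm(steps=[0, 0, 0, 2, 0, 0, 0, 0, 1, 0, 0, 0, 0, 0, 0])

```text
time_s: 4.53
tool_pos: [0.6909, 0.1036, 0.2745]
tool_rot: [179.7, -0.1, 98.0]
force: [-4.3, -0.8, 16.7]
grip_width: 0.0004
grasp_force: 8.5
```

Emit:
step_arm(steps=[0, 0, 0, -6, 0, 0, 0, 0, -30, 0, 0, 0, 0, -40, 0, 0.5, 0, 0, -30, 0, 1, 0, 0, 0, 0, 1, 0, 0, 0, 0])

```text
time_s: 5.28
tool_pos: [0.6896, 0.1038, 0.3746]
tool_rot: [-179.9, -0.0, 98.0]
force: [0.0, -0.0, -0.3]
grip_width: 0.0224
grasp_force: 0.0
```

```bash
python3 - <<'E'
from h import *
snap('wrist','w2');o=env.get_obs();print(o['time_s'],o['tool_pos'],o['tool_rot'],o['force'])
im=cv2.imread('pics/w2.png').astype(int);m=((im[:,:,2]>130)&(im[:,:,1]<60)&(im[:,:,0]<60)).astype(np.uint8)
c=max(cv2.findContours(m,0,2)[0],key=cv2.contourArea);e=cv2.minEnclosingCircle(c);print(e)
for z in(.096,.087): # up / latched: rim top height
  a=pt('w2',*e[0],z);b=pt('w2',e[0][0]+e[1],e[0][1],z);print(a,2*np.linalg.norm(a-b))
snap('side','s2'); cv2.imwrite('pics/s2c.png',cv2.resize(cv2.imread('pics/s2.png')[130:220,150:330],(800,400),interpolation=cv2.INTER_CUBIC))
cv2.imwrite('pics/m2.png',np.vstack([cv2.resize(cv2.imread('pics/s2.png')[140:215,170:320],(600,300),interpolation=cv2.INTER_CUBIC),cv2.resize(cv2.imread('pics/w2.png')[0:256],(600,300))]))
E
```

```text
5.325 [0.68947336 0.10388304 0.37403662] [-1.79855666e+02  4.19674767e-04  9.80391930e+01] [-0.10554003  0.38614909  0.57578756]
((256.2200927734375, 194.4630126953125), 31.689353942871094)
[0.68920354 0.10801186 0.096     ] 0.052284376582591836
[0.68956669 0.10541772 0.087     ] 0.054112529549234165
```

View pics/m2.png

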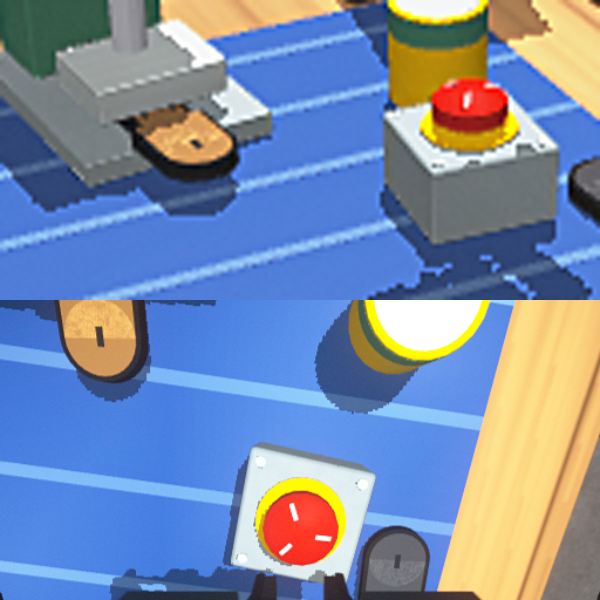

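The button is latched: the gap above the collar is small, and the head's size matches 95 mm. Next I go above the sole and look.

Emit:
step_arm(steps=[1, 27, -38.6, 0, 0, 1, 27, -38.6, 0, 0, 1, 27, -38.6, 0, 0, 1, 27, -38.6, 0, 0, 1, 0, 0, 20, 3.3, 1, 0, 0, 20, 0, 1, 0, 0, 0, 0])

```text
time_s: 6.25
tool_pos: [0.5208, 0.189, 0.3334]
tool_rot: [-179.7, 0.1, 94.8]
force: [-0.7, 0.7, 0.5]
grip_width: 0.0862
grasp_force: 0.0
```

```bash
python3 - <<'E'
from h import *
snap('wrist','w3');o=env.get_obs();print(o['time_s'],o['tool_pos'],o['tool_rot'],o['grip_width'])
print('pred toe',px('w3',[.5235,.186,.034]),'ball',px('w3',[.520,.231,.034]))
cv2.imwrite('pics/w3b.png',cv2.resize(cv2.imread('pics/w3.png')[0:300,100:500],(800,600),interpolation=cv2.INTER_CUBIC))
E
```

```text
6.3 [0.52148836 0.18899857 0.33466825] [-1.79865505e+02  6.64296082e-02  9.47310503e+01] 0.08655746162882447
pred toe [259.71018038 195.26038117] ball [260.14493446 144.44863446]
```

View pics/w3b.png

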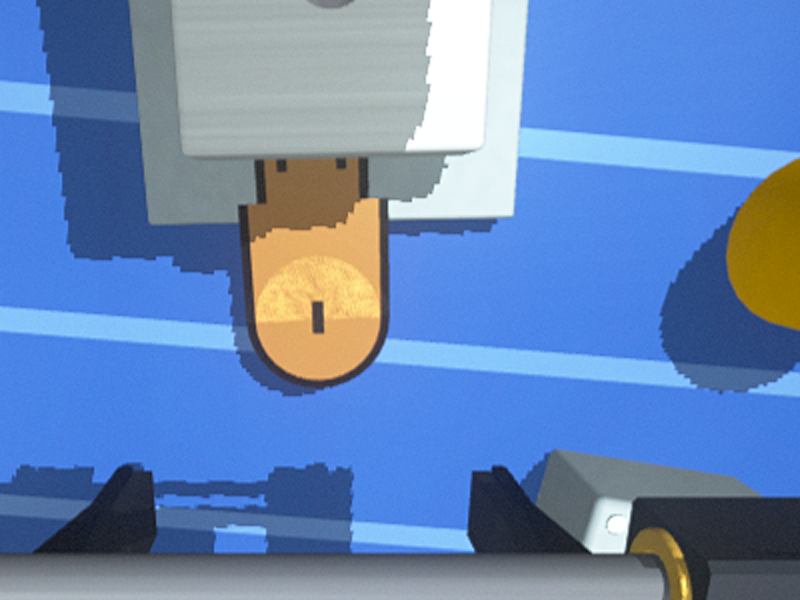

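The crop shows the toe tip at (318,384) and the sole axis about 1.5° off the tool axis, which fits my estimate. Next I grasp the ball 43 mm from the toe.

Emit:
step_arm(steps=[1, 21.4, 1.0, 30, -1.5, 1, 21.4, 0.8, 30, 0, 1, 0, 0, 40, 0, 1, 0, 0, 25, 0, 1, 0, 0, 9, 0, 1, 0, 0, 0, 0])

```text
time_s: 7.05
tool_pos: [0.52, 0.2319, 0.2021]
tool_rot: [180.0, 0.0, 96.2]
force: [0.3, -0.5, 0.2]
grip_width: 0.0871
grasp_force: 0.0
```

Emit:
step_arm(steps=[0, 0, 0, 0, 0, 0, 0, 0, 0, 0, 0, 0, 0, 0, 0, 0, 0, 0, 0, 0, 0, 0, 0, 0, 0], grip_force=40)

```text
time_s: 7.68
tool_pos: [0.5194, 0.2319, 0.2023]
tool_rot: [-180.0, 0.0, 96.3]
force: [-2.9, -0.7, 5.8]
grip_width: 0.0618
grasp_force: 39.8
```

Emit:
step_arm(steps=[0, -8, 0, 0, 0, 0, -15, 0, 0, 0, 0, -20, 0, 0, 0, 0, -20, 0, 0, 0, 0, -20, 0, 0, 0, 0, -20, 0, 0, 0, 0, -20, 0, 0, 0, 0, -20, 0, 0, 0, 0, 0, 0, 0, 0])

```text
time_s: 8.8
tool_pos: [0.5353, 0.0869, 0.2015]
tool_rot: [-180.0, 0.1, 96.0]
force: [0.5, 0.4, -1.3]
grip_width: 0.0617
grasp_force: 39.7
```

The sole is out of the press and held at 61.7 mm opening. Next I measure the bay from the side camera, to cross-check the top view.

```bash
python3 - <<'E'
from h import *
snap('side','s3')
cv2.imwrite('pics/s3c.png',cv2.resize(cv2.imread('pics/s3.png')[240:340,220:370],(750,500),interpolation=cv2.INTER_CUBIC))
print('head pt from side m2',pt('s2',170+470/4-.4,140+88/4-.4,.095))
E
```

```text
head pt from side m2 [0.68905467 0.09882179 0.095     ]
```

View pics/s3c.png

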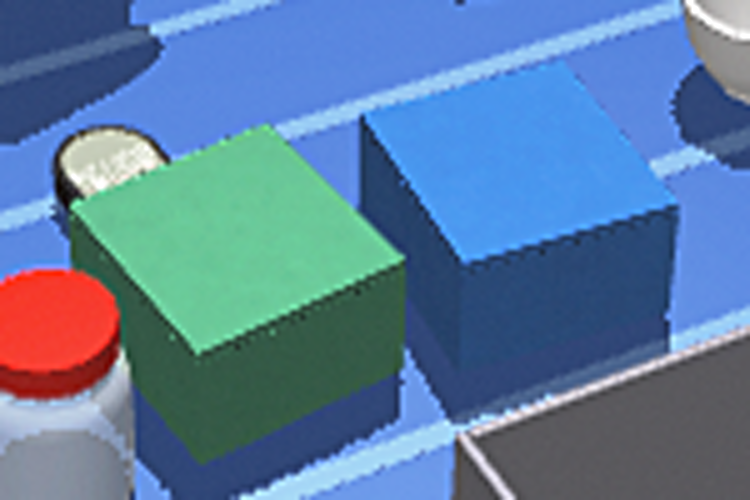

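The blue roof corners in this crop are about (361,115), (562,63), (679,207) and (463,264).

```bash
python3 - <<'E'
from h import *
S=lambda u,v,z: pt('s3',220+u/5-.4,240+v/5-.4,z)[:2]
q=np.array([S(*p,.062) for p in((361,115),(562,63),(679,207),(463,264))]);print(q.round(4),q.mean(0))
d=lambda a,b: np.degrees(np.arctan2(*(b-a)[::-1])).round(1)
print([np.linalg.norm(q[i]-q[i-3]).round(4) for i in range(4)],d(q[0],q[3]),d(q[1],q[2]),d(q[0],q[1])-90)
print('green', [S(*p,.062).round(4) for p in((70,203),(266,125),(405,259),(197,355))])
E
```

```text
[[ 0.5059 -0.2745]
 [ 0.604  -0.2821]
 [ 0.5957 -0.3862]
 [ 0.4982 -0.3767]] [ 0.55094833 -0.32987732]
[np.float64(0.0983), np.float64(0.1045), np.float64(0.098), np.float64(0.1025)] -94.3 -94.5 -94.4
green [array([ 0.3693, -0.2717]), array([ 0.4656, -0.2622]), array([ 0.4786, -0.3638]), array([ 0.3798, -0.376 ])]
```

Emit:
step_arm(steps=[0, 0, 0, -40, 10.1, 0, -47.4, 7.6, 0, 0, 0, -47.4, 7.6, 0, 0, 0, -47.4, 7.6, 0, 0, 0, -47.4, 7.6, 0, 0, 0, -47.4, 7.6, 0, 0, 0, -47.2, 7.5, 0, 0, 0, 0, 0, 30, 0, 0, 0, 0, 17, 0, 0, 0, 0, 0, 0])

```text
time_s: 10.1
tool_pos: [0.561, -0.195, 0.1929]
tool_rot: [-179.8, -0.1, 86.3]
force: [-0.8, -0.4, -1.5]
grip_width: 0.0617
grasp_force: 39.7
```

```bash
python3 - <<'E'
from h import *
o=env.get_obs();print(o['time_s'],o['tool_pos'],o['tool_rot'],o['qpos'],o['force'],o['wrist_torque'])
a=snap('side','s4')['image'];b=snap('top','t4')['image'];w=snap('wrist','w4')['image']
A=cv2.resize(a[225:325,215:365],(450,300),interpolation=cv2.INTER_CUBIC)
B=cv2.resize(b[150:260,270:390],(350,300),interpolation=cv2.INTER_CUBIC)
W=cv2.resize(w,(400,300));T=cv2.resize(b[120:240,160:320],(400,300))
cv2.imwrite('pics/m4.png',np.vstack([np.hstack([A,B]),np.hstack([W,T])])[:,:,::-1])
E
```

```text
10.1 [ 0.56100416 -0.19498941  0.19293945] [-1.79789314e+02 -6.81203677e-02  8.62575785e+01] [-10.39032664  25.3475336   32.73476032 104.54306375 -16.40761652
  55.08395885  25.64165042] [-0.79470266 -0.35519349 -1.54767753] [-0.0633638   0.0637821  -0.07345911]
```

View pics/m4.png

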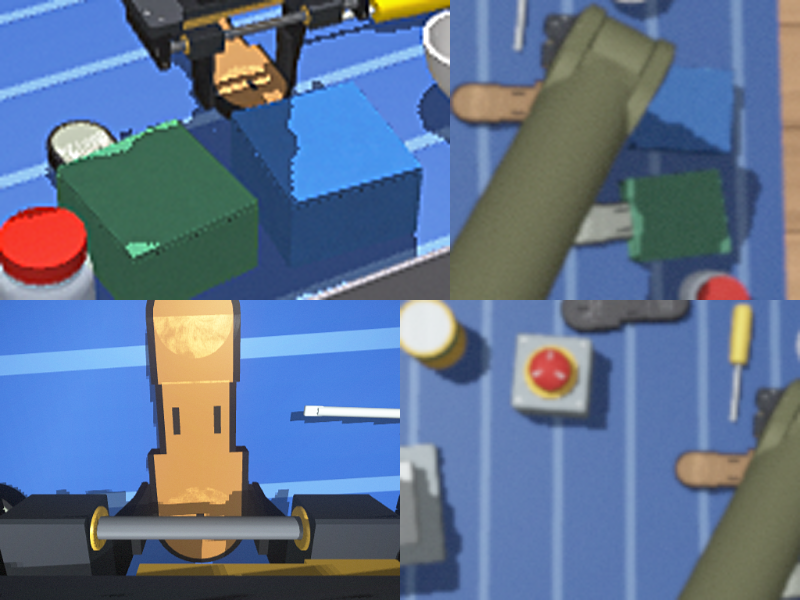

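The sole sits level in line with the blue bay, its toe at the mouth. In the side panel the toe is near (248,112), just before the front edge. The button is still latched.

Emit:
step_arm(steps=[0, -15, 0, 0, 0, 0, -15, 0, 0, 0, 0, -10, 0, 0, 0, 0, -8, 0, 0, 0, 0, -7, 0, 0, 0, 0, -5, 0, 0, 0, 0, 0, 0, 0, 0])

```text
time_s: 11.12
tool_pos: [0.5572, -0.2571, 0.1947]
tool_rot: [-180.0, 0.0, 86.1]
force: [-0.0, 1.0, -1.2]
grip_width: 0.0616
grasp_force: 39.7
```

Emit:
step_arm(steps=[0, 0, 0, 3, 0, 0, 0, 0, 2, 0, 0, 0, 0, 0, 0, 0.85, 0, 0, 0, 0, 1, 0, 0, 0, 0, 1, 0, 0, 0, 0, 1, 0, 0, 0, 0])

```text
time_s: 12.0
tool_pos: [0.5574, -0.2567, 0.1899]
tool_rot: [180.0, -0.0, 86.1]
force: [0.2, -0.1, -0.5]
grip_width: 0.0859
grasp_force: 0.0
```

Emit:
step_arm(steps=[1, 0, 0, -30, 0, 1, 30, 0, 0, 0, 1, 35, 0, 0, 0, 1, 30, 0, 0, 0, 1, 0, 0, 20, 0, 1, 0, 0, 11, 0, 1, 0, 0, 3, 0, 1, 0, 0, 0, 0])

```text
time_s: 13.0
tool_pos: [0.5634, -0.1632, 0.1855]
tool_rot: [-180.0, 0.0, 86.0]
force: [0.1, -0.2, -0.2]
grip_width: 0.0871
grasp_force: 0.0
```

Emit:
step_arm(steps=[0, 0, 0, 0, 0, 0, 0, 0, 0, 0, 0, 0, 0, 0, 0, 0, 0, 0, 0, 0, 0, 0, 0, 0, 0, 0, 0, 0, 0, 0], grip_force=40)

```text
time_s: 13.75
tool_pos: [0.5637, -0.1619, 0.1858]
tool_rot: [-180.0, -0.0, 86.1]
force: [-1.5, 0.3, 1.1]
grip_width: 0.0496
grasp_force: 40.0
```

Emit:
step_arm(steps=[0, 0, 0, -3, 0, 0, 0, 0, -2, 0, 0, -12, 0, 0, 0, 0, -12, 0, 0, 0, 0, -12, 0, 0, 0, 0, -12, 0, 0, 0, 0, -10, 0, 0, 0, 0, 0, 0, 0, 0])

```text
time_s: 14.75
tool_pos: [0.5595, -0.2211, 0.1908]
tool_rot: [180.0, 0.0, 86.0]
force: [-0.4, -0.3, -2.1]
grip_width: 0.0494
grasp_force: 40.0
```

Emit:
step_arm(steps=[0, -4, 0, 0, 0, 0, -3, 0, 0, 0, 0, 0, 0, 0, 0])

```text
time_s: 15.12
tool_pos: [0.5593, -0.2268, 0.1908]
tool_rot: [180.0, -0.0, 86.1]
force: [-0.6, 0.2, -1.9]
grip_width: 0.0495
grasp_force: 40.0
```

Emit:
step_arm(steps=[0, -2, 0, 0, 0, 0, -2, 0, 0, 0, 0, 0, 0, 0, 0])

```text
time_s: 15.5
tool_pos: [0.559, -0.231, 0.1908]
tool_rot: [180.0, 0.0, 86.1]
force: [-0.5, 0.3, -1.1]
grip_width: 0.0496
grasp_force: 40.0
```

Emit:
step_arm(steps=[0, -2, 0, 0, 0, 0, 0, 0, 0, 0])

```text
time_s: 15.75
tool_pos: [0.5591, -0.2325, 0.1907]
tool_rot: [180.0, -0.0, 86.1]
force: [-0.1, 0.5, -0.8]
grip_width: 0.0496
grasp_force: 40.0
```

Emit:
step_arm(steps=[0, -2, 0, 0, 0, 0, 0, 0, 0, 0])

```text
time_s: 16.0
tool_pos: [0.5591, -0.2331, 0.1905]
tool_rot: [-180.0, -0.2, 86.2]
force: [-0.1, 4.6, -1.0]
grip_width: 0.0494
grasp_force: 40.0
```

Emit:
step_arm(steps=[0, -1, 0, 0, 0, 0, 0, 0, 0, 0])

```text
time_s: 16.25
tool_pos: [0.5591, -0.2333, 0.1903]
tool_rot: [-179.9, -0.2, 86.2]
force: [-0.2, 6.7, -0.8]
grip_width: 0.0498
grasp_force: 40.0
```

Emit:
step_arm(steps=[0, 2, 0, 0, 0, 0, 0, 0, 1, 0, 0, 0, 0, 0, 0])

```text
time_s: 16.62
tool_pos: [0.5591, -0.2329, 0.1896]
tool_rot: [-180.0, -0.1, 86.2]
force: [0.4, 5.3, -0.1]
grip_width: 0.0499
grasp_force: 40.0
```

Emit:
step_arm(steps=[0.7, 0, 0, 0, 0, 1, 0, 0, 0, 0, 1, 0, 0, 0, 0, 1, 0, 0, 0, 0, 1, 0, 0, -15, 0, 1, 0, 0, -30, 0, 1, 0, 0, -50, 0, 1, 0, 0, -50, 0, 1, 0, 0, 0, 0])

```text
time_s: 17.75
tool_pos: [0.56, -0.2351, 0.3407]
tool_rot: [179.4, 0.1, 86.1]
force: [-0.3, -0.2, -0.1]
grip_width: 0.087
grasp_force: 0.0
```

Emit:
step_arm(steps=[1, -50, 0, -10, 0, 1, -50, 0, 0, 0, 1, -50, 0, 0, 0, 1, -10, 0, 0, 0, 1, 0, 0, 0, 0])

```text
time_s: 18.38
tool_pos: [0.5476, -0.3938, 0.3442]
tool_rot: [-179.9, -0.0, 86.0]
force: [1.3, 0.6, -0.0]
grip_width: 0.0868
grasp_force: 0.0
```

```bash
python3 - <<'E'
from h import *
o=env.get_obs();print(o['time_s'],o['tool_pos'],o['tool_rot'],o['qpos'])
a=snap('side','s5')['image'];w=snap('wrist','w5')['image']
A=cv2.resize(a[130:330,200:400],(400,400),interpolation=cv2.INTER_CUBIC)
W=cv2.resize(w[:320,:],(400,400)) if 0 else cv2.resize(w,(400,300))
cv2.imwrite('pics/m5.png',np.hstack([A,np.vstack([W,np.zeros((100,400,3),np.uint8)])])[:,:,::-1])
print('heel end pred at flat',px('w5',np.array([.559,-.233,.02])+.042*np.array([.068,.998,0])),'sidepx',px('s5',np.array([.559,-.233,.02])+.042*np.array([.068,.998,0])))
E
```

```text
18.375 [ 0.54763256 -0.39379775  0.34420984] [-1.79946727e+02 -3.56395313e-02  8.60406506e+01] [  5.20971958  26.6911477   38.52847889  85.00759256 -16.89613973
  74.2617564   41.40705539]
heel end pred at flat [255.32005226 -63.04972492] sidepx [295.83203427 250.00822175]
```

View pics/m5.png

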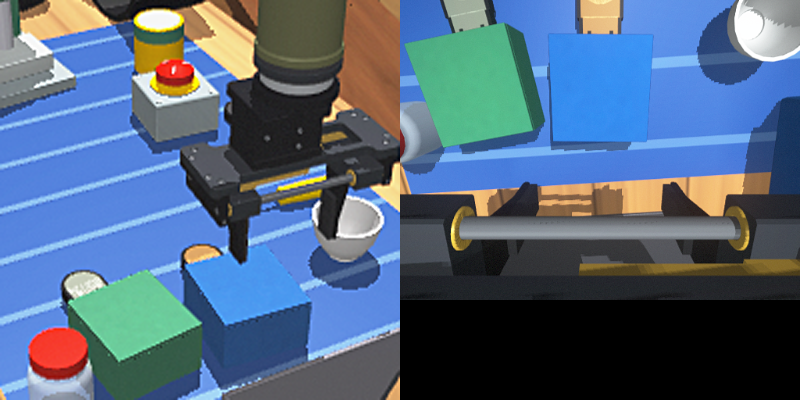

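The sole lies centred in the blue bay with its heel out. In the wrist panel the heel centre is at column 600 and the bay centre at 601. Nothing else has moved and the button is still latched. Now back to the button.

Emit:
step_arm(steps=[1, 46, 9.7, 0, 0, 1, 46, 9.7, 0, 0, 1, 46, 9.7, 0, 0, 1, 46, 9.7, 0, 0, 1, 46, 9.7, 0, 0, 1, 46, 9.7, 0, 0, 1, 46, 9.7, 0, 0, 1, 46, 9.7, 0, 0, 1, 46, 9.7, 0, 0, 1, 46, 9.7, 0, 0, 1, 46, 9.7, 0, 0, 1, 0, 0, 0, 0])

```text
time_s: 19.98
tool_pos: [0.6879, 0.1133, 0.344]
tool_rot: [-179.9, -0.2, 86.8]
force: [0.0, -0.1, -0.0]
grip_width: 0.0872
grasp_force: 0.0
```

```bash
cat > head.py <<'E'
from h import *
import sys
f=sys.argv[1];snap('wrist',f);o=env.get_obs();print(o['time_s'],o['tool_pos'],o['tool_rot'],o['qpos'][6],o['grip_width'])
im=cv2.imread(f'pics/{f}.png').astype(int);m=((im[:,:,2]>130)&(im[:,:,1]<60)&(im[:,:,0]<60)).astype(np.uint8)
c=max(cv2.findContours(m,0,2)[0],key=cv2.contourArea);e=cv2.minEnclosingCircle(c);print(e)
for z in(.096,.087):
  a=pt(f,*e[0],z);b=pt(f,e[0][0]+e[1],e[0][1],z);print(a,2*np.linalg.norm(a-b))
E
python3 head.py w6
```

```text
20.025 [0.68787993 0.10950043 0.34427152] [-1.79931228e+02 -8.34581334e-02  8.65703300e+01] -5.5446160679169605 0.08696259960082607
((259.2906494140625, 219.68472290039062), 34.8674201965332)
[0.69024734 0.10772722 0.096     ] 0.05190385934020353
[0.69014916 0.10437186 0.087     ] 0.05396047350330597
```

Emit:
step_arm(steps=[1, -3, 2.5, 0, 0, 1, 0, 0, 20, 0, 1, 0, 0, 0, 0, 1, 0, 0, 0, 0])

```text
time_s: 20.52
tool_pos: [0.6908, 0.1005, 0.3242]
tool_rot: [-179.9, 0.0, 86.1]
force: [0.1, 0.1, -0.1]
grip_width: 0.087
grasp_force: 0.0
```

Overshot slightly in y, so I correct by +4 mm and descend.

Emit:
step_arm(steps=[1, 4, -1, 0, 0, 1, 0, 0, 25, 0, 1, 0, 0, 25, 0, 1, 0, 0, 14, 0, 1, 0, 0, 6, 0, 1, 0, 0, 0, 0, 1, 0, 0, 0, 0])

```text
time_s: 21.4
tool_pos: [0.6907, 0.1051, 0.2559]
tool_rot: [179.9, -0.0, 86.1]
force: [0.5, 0.0, -0.0]
grip_width: 0.0872
grasp_force: 0.0
```

Emit:
step_arm(steps=[1, 0, 0, 2, 0, 0, 0, 0, 0, 0, 0, 0, 0, 0, 0, 0, 0, 0, 0, 0, 0, 0, 0, 0, 0], grip_force=20)

```text
time_s: 22.02
tool_pos: [0.6902, 0.1052, 0.2528]
tool_rot: [-180.0, -0.0, 86.1]
force: [0.5, -0.8, 0.1]
grip_width: 0.0552
grasp_force: 20.1
```

Emit:
step_arm(steps=[0, 0, 0, 0, 8, 0, 0, 0, 0, 8, 0, 0, 0, 0, 8, 0, 0, 0, 0, 8, 0, 0, 0, 0, 8, 0, 0, 0, 0, 8, 0, 0, 0, 0, 3, 0, 0, 0, 0, 0])

```text
time_s: 23.02
tool_pos: [0.6908, 0.1047, 0.2545]
tool_rot: [179.9, -0.1, 35.1]
force: [-0.6, -1.7, 5.2]
grip_width: 0.0557
grasp_force: 20.0
```

Turned 51° clockwise, and the spring now lifts with about 5 N. I release while it is turned, then rise.

Emit:
step_arm(steps=[0.75, 0, 0, 0, 0, 1, 0, 0, 0, 0, 1, 0, 0, 0, 0, 1, 0, 0, 0, 0, 1, 0, 0, -20, 0, 1, 0, 0, -40, 0, 1, 0, 0, -40, 0, 1, 0, 0, 0, -10, 1, 0, 0, 0, -10, 1, 0, 0, 0, -10, 1, 0, 0, 0, -10, 1, 0, 0, 0, 0])

```text
time_s: 24.52
tool_pos: [0.6904, 0.1048, 0.3544]
tool_rot: [179.9, -0.1, 75.0]
force: [-0.2, -0.8, -0.5]
grip_width: 0.0871
grasp_force: 0.0
```

```bash
python3 head.py w7; python3 - <<'E'
from h import *
# compare with before: side view of head, sole toe pos
for f in('s2','s7'):
    if f=='s7': snap('side','s7')
    im=cv2.imread(f'pics/{f}.png').astype(int)[140:215,170:320];m=((im[:,:,2]>130)&(im[:,:,1]<60)&(im[:,:,0]<60)).astype(np.uint8)
    c=max(cv2.findContours(m,0,2)[0],key=cv2.contourArea);print(f,cv2.boundingRect(c))
im=cv2.imread('pics/side0.png').astype(int)[140:215,170:320];m=((im[:,:,2]>130)&(im[:,:,1]<60)&(im[:,:,0]<60)).astype(np.uint8)
c=max(cv2.findContours(m,0,2)[0],key=cv2.contourArea);print('up at start',cv2.boundingRect(c))
a,b=[cv2.imread(f'pics/{f}.png').astype(int)[240:340,220:370] for f in('s5','s7')];print('bay region diff',(abs(a-b).max(2)>40).sum())
# sole in top view
E
```

```text
24.575 [0.69036551 0.10483541 0.35411498] [ 1.79923007e+02 -5.34608867e-02  7.49272515e+01] -15.727813940251696 0.08728468921681957
((254.6994171142578, 206.5791778564453), 35.346527099609375)
[0.69060315 0.10548607 0.096     ] 0.054370544324347715
[0.68981416 0.10261296 0.087     ] 0.05643300167176837
s2 (108, 20, 19, 13)
s7 (108, 17, 19, 15)
up at start (108, 17, 19, 15)
bay region diff 2250
```

```bash
python3 - <<'E'
from h import *
im=cv2.imread('pics/s7.png').astype(int)[235:275,280:325]
m=((im[:,:,2]>im[:,:,0]+40)&(im[:,:,2]>110)).astype(np.uint8)
c=max(cv2.findContours(m,0,2)[0],key=cv2.contourArea);x,y,w,h=cv2.boundingRect(c);print('tan box',x+280,y+235,x+280+w,y+235+h)
d=np.array([.068,.998,0]);n=np.array([.998,-.068,0]);b=np.array([.559,-.233,0])
for name,z in(('flat',.020),('tilted',.015)):
    th=np.linspace(0,np.pi,40); P=[px('s7',b+np.array([0,0,z])+d*(.020+.018*np.sin(t))+n*.021*np.cos(t)) for t in th]
    P=np.array(P);print(name,P.min(0).round(1),P.max(0).round(1))
print(pt('side0',*px('side0',[.69,.1045,.104]),.104), 'side bias check: head px pred',px('s7',[.69,.1045,.104]),'seen centre x',170+108+9.5)
E
```

```text
tan box 292 252 310 262
flat [291.  250.5] [307.7 257.4]
tilted [291.  252.1] [307.7 259.1]
[0.69   0.1045 0.104 ] side bias check: head px pred [286.49599018 157.92888448] seen centre x 287.5
```

The button is fully up again, with the same side-view outline as at the start. The heel outline matches a flat sole once I allow for the side camera's small offset (about 1 column, 2 rows, seen on the button head). Handing in.

```bash
python3 -c "
from cell import env
print(env.sign_off())"
```

```text
the job is handed in; nothing more can be done
None
```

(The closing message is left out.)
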